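Put the wooden lids on the bowls and the mug

TASK

Cover the steel bowl, the red bowl and the cream mug on the worktop with their wooden lids: each takes the lid whose size suits it, seated flat and centred on the rim with its plug inside and its knob up. The smallest lid is a spare and stays where it lies; leave the bowls and the mug standing where they are, and the tumbler, garlic and tea light undisturbed.

Things in the scene. Friction and masses are not known exactly. Their poses are not given: they have to be found in the camera images.
- steel_bowl: Shiny steel bowl on a small foot, open at the top: round rim 141 mm across, at 56 mm height, two small ears on opposite sides of the rim (168 mm over them). Loose, 0.25 kg. Origin: centre of its underside, straight below the middle of the mouth; z up.
- red_bowl: Dark red bowl on the worktop (not the one on the window sill), open at the top: round rim 115 mm across, at 59 mm height. Loose, 0.25 kg. Origin: centre of its underside, straight below the middle of the mouth; z up.
- mug_mouth (a point): Cream coloured mug, 78 mm across and 100 mm tall, with a handle on one side that reaches 74 mm from the mug's axis. Loose. This point is the centre of its open mouth, at the height of the rim (100 mm); its z is up, its -y points towards the handle.
- lid_a: The largest of four wooden lids, lying knob up: disc 150 mm across, 8 mm thick; round knob on its middle (27 mm across at the top, 23 mm at the stem, 30 mm high); under it a centred plug 104 mm across, 5 mm deep. Origin: centre of the plug's underside, z up; disc from z = 5 to 13 mm, knob top at 43 mm. Suits the steel bowl; seated, its origin stands 51 mm above the worktop.
- lid_b: The second largest of four wooden lids, lying knob up: disc 124 mm across, 8 mm thick; round knob on its middle (27 mm across at the top, 23 mm at the stem, 30 mm high); under it a centred plug 82 mm across, 5 mm deep. Origin: centre of the plug's underside, z up; disc from z = 5 to 13 mm, knob top at 43 mm. Suits the red bowl; seated, its origin stands 54 mm above the worktop.
- lid_c: The third largest of four wooden lids, lying knob up: disc 90 mm across, 8 mm thick; round knob on its middle (27 mm across at the top, 23 mm at the stem, 30 mm high); under it a centred plug 46 mm across, 5 mm deep. Origin: centre of the plug's underside, z up; disc from z = 5 to 13 mm, knob top at 43 mm. Suits the mug; seated, its origin stands 95 mm above the worktop.
- lid_d: The smallest of four wooden lids, lying knob up: disc 58 mm across, 8 mm thick; round knob on its middle (27 mm across at the top, 23 mm at the stem, 30 mm high); under it a centred plug 40 mm across, 5 mm deep. Origin: centre of the plug's underside, z up; disc from z = 5 to 13 mm, knob top at 43 mm. It is the spare, suits none of the three, and stays where it lies.
- tumbler: Clear drinking glass, 81 mm across, 93 mm tall, empty; to be left alone. Origin: centre of its underside.
- garlic: Whole bulb of garlic, about 50 mm across and 51 mm tall; to be left alone. Origin: centre of its underside.
- tealight: Tea light candle in a metal cup, 38 mm across, 16 mm tall; to be left alone. Origin: centre of its underside. (Behind the work stand fixed tall things; the nearest, a white kitchen paper roll over 0.25 m tall, stands ahead and a little to the right, near x = 0.72, y = -0.17: swing round in front of it.)
There are look-alikes about, which are no part of the job. What is shaped like the lid_b but green is not meant.

How it is judged:
At the end, for the whole second after the job is handed in: Lid a on the steel bowl, lid b on the red bowl and lid c on the mug: each lid's axis within 14 mm of the middle of the mouth, its origin within 5 mm of its seated height, lid and vessel level within 0.07 rad (4 degrees), released and at rest; the spare lid still lies flat (horizontal distance between lid_a and steel_bowl below 0.014 m and height (world z) of lid_a between 0.046 and 0.056 m and angle between each of lid_a, steel_bowl, lid_b, red_bowl, lid_c, mug_mouth's own z axis and vertical below 0.07 rad and linear speed of each of lid_a, lid_b, lid_c below 0.02 m/s and contact force between each of lid_a, lid_b, lid_c and the fingers below 0.05 N and horizontal distance between lid_b and red_bowl below 0.014 m and height (world z) of lid_b between 0.049 and 0.059 m and horizontal distance between lid_c and mug_mouth below 0.014 m and height (world z) of lid_c between 0.09 and 0.1 m and angle between lid_d's own z axis and vertical below 0.1 rad); the robot touches nothing.
It fails at once if a bowl or the mug is pushed more than 50 mm from where it stood (distance of any of steel_bowl, red_bowl, mug_mouth from where it was at the start of the episode above 0.05 m).
It fails at once if the spare lid is moved more than 30 mm (distance of lid_d from where it was at the start of the episode above 0.03 m).
It fails at once if the tumbler, the garlic or the tea light is moved more than 30 mm (distance of any of tumbler, garlic, tealight from where it was at the start of the episode above 0.03 m).
It also fails if it takes over 83 s, if anything falls off the work surface, if the arm or the gripper's body presses on something with over 40 N, if the wrist force passes 120 N, or if a joint passes its speed limit or range.

ROBOT

A 7-joint arm with a two-finger parallel gripper is mounted at the origin on a cart in front of the work surface, level with it; the furniture and walls round the work are solid. World frame = base frame: x ahead of the robot, y to its left, z up, the work surface at z = 0. Lengths are in m, angles in rad, forces in N, time in s.
With the tool pointing down it reaches from about 0.4 to 0.875 m from the base axis. Payload 6.5 kg.
Tool frame: the origin (TCP) lies on the centre line of the jaws, within the pads' length; the fingertips stand 22 mm ahead of it and the grasp point (between the pads) lies 3 mm ahead of it (arm.nose_length is the distance from the TCP to the fingertips, in m); z points along the fingers, y is the direction in which the jaws open and shut (so a half turn about z gives the same grasp; the last joint's range is limited). The gripper opens to 85 mm and grips with 20 to 120 N. Pads are 22 mm wide; open, the fingers measure 114 mm over their backs; the gripper's body (76 mm by 85 mm) begins 54 mm behind the grasp point. The pads swing forward as they close: fully open they stand 13 mm farther back than shut.
Start: joints at [1.042, 0.536, -0.004, 1.538, 0.003, 1.067, -0.071], TCP at [0.29, -0.582, 0.253] pointing down, gripper open.
Joint ranges: [-2.7, 2.7], [-0.37, 2.16], [-1.27, 1.26], [0.24, 2.4], [-1.31, 4.45], [0.19, 1.91], [-2.76, 2.76]. Speed limits (rad/s): [2.39, 2.39, 3.14, 3.14, 3.14, 3.14, 3.14].

INTERFACE

Orientations are given as a 3x3 rotation matrix whose columns are the frame's x, y, z axes.
In Python, from workcell import arm gives the robot as it stands.
- The arm moves only by the tool step_arm, never from a script. Its argument "plan" is a list of rows, each a list of 7 numbers: the shift along the tool's x, y, z in mm, then the turn, a rotation vector about the tool's x, y, z in rad, then the finger opening in mm, from 0 to 85.4. A call has 1 to 8 rows; each row is the pose to reach, as a shift and turn from the pose commanded when the call began, along the tool's axes at that moment; what a row does not reach only later rows make up. A row lasts 1/8 s, in which the tool goes at most 62.5 mm and 10.7 degrees, less where a joint would pass 70% of its speed; a pose out of reach is approached as far as the arm can. A call with a gripper value outside its range is refused whole. The fingers move at their own pace and stop on an object; "grip_force" is the grip in N (left out, the last holds). Time passes only in rows, so rows that repeat a pose let the fingers close. It gives the time, the measured TCP pose, the force and the opening at its end, in the units of the state.
- arm.state(): the state, without advancing time (a new reading comes with each control period).
- arm.camera(name): name is "scene" or "top" or "wrist"; returns a dict with "pixels" (420x560x3 uint8, blue, green, red), "vfov" (degrees; the focal length in pixels is half the picture's height over the tangent of half this angle, whatever the lens; pixels are square), "cx", "cy" (the principal point, pixels), "D" ([k1, k2, p1, p2, k3] as OpenCV has them; the pictures are not rectified), "extrinsics" (4x4, takes a point from camera to world coordinates). Camera axes: x right, y down, z forward; pixel columns grow to the right and rows downward; lengths in m; the calibration is good to about 2 mm. A picture is of the moment at which its call begins. There is no depth.
- arm.finish_job(): hands the job in, once; it reports no verdict.
The state is a dict: "time": time; "q": joint angles; "joint_velocities": joint speeds; "joint_torque": joint torques, N m; "position": TCP position; "orientation": TCP orientation; "wrist_force": force on the tool from outside, world axes, zero at the start; "wrist_torque": the same for the moment, N m; "width": finger opening in m.
Only numpy, scipy, OpenCV 4.12 (cv2) and the standard library are available. Lean on these libraries where they do the work, as an engineer would, in place of code of your own. Each camera call takes 0.05 s, during which the arm holds its last target. There are 200 camera calls.

## Working session

There is one attempt and no reset: what is moved stays moved. The work goes in short steps, Python scripts to look and compute and a tool call to move; the robot and the scene stay as the last step left them, time stands still between calls to the robot, and variables do not carry over. Pictures are saved under pics/ and viewed, about 12 in all and at most 16, crops included, and the job is handed in when it is done.

Besides the shell and the picture viewer there is one more tool, called after "Call:" as name(argument=value, ...) on one line, values as JSON. step_arm: Moves the arm, as the interface text tells. Its arguments: {"type":"object","properties":{"plan":{"type":"array","items":{"type":"array","items":{"type":"number"}}},"grip_force":{"type":"number"}},"required":["plan"]}

```bash
mkdir -p pics; ls
cat > h.py <<'E'
import cv2, numpy as np, pickle
from workcell import arm
def grab(n,f):
    c=arm.camera(n); cv2.imwrite(f'pics/{f}.png',c['pixels']); pickle.dump(c,open(f'pics/{f}.pkl','wb')); return c
def load(f): return pickle.load(open(f'pics/{f}.pkl','rb'))
def K(c):
    f=c['pixels'].shape[0]/2/np.tan(np.radians(c['vfov'])/2)
    return np.array([[f,0,c['cx']],[0,f,c['cy']],[0,0,1.]])
def onplane(c,uv,z):
    p=cv2.undistortPoints(np.array(uv,float).reshape(-1,1,2),K(c),np.array(c['D'],float)).reshape(-1,2)
    E=np.array(c['extrinsics']); d=np.c_[p,np.ones(len(p))]@E[:3,:3].T; o=E[:3,3]
    return o+d*((z-o[2])/d[:,2])[:,None]
def proj(c,P):
    E=np.linalg.inv(np.array(c['extrinsics']))
    return cv2.projectPoints(np.array(P,float).reshape(-1,1,3),cv2.Rodrigues(E[:3,:3])[0],E[:3,3],K(c),np.array(c['D'],float))[0].reshape(-1,2)
def circ(p,r,z,n=72):
    t=np.linspace(0,2*np.pi,n); return np.c_[p[0]+r*np.cos(t),p[1]+r*np.sin(t),0*t+z]
E
python3 - <<'E'
from h import *
a=grab('top','top0');b=grab('scene','scene0')
for c in(a,b):print(c['vfov'],c['D'],np.round(c['extrinsics'],3).tolist())
s=arm.state();print(s['position'],s['orientation'],s['time'],s['width'])
E
```

```text
pics
51.192272245474896 [0.0218746 0.        0.        0.        0.       ] [[-0.01, -0.988, 0.154, 0.283], [-1.0, 0.011, 0.009, -0.067], [-0.011, -0.154, -0.988, 1.46], [0.0, 0.0, 0.0, 1.0]]
55.06316691433607 [-0.06221647  0.          0.          0.          0.        ] [[-0.56, -0.643, 0.522, -0.208], [-0.828, 0.439, -0.349, 0.447], [-0.004, -0.628, -0.779, 1.167], [0.0, 0.0, 0.0, 1.0]]
[ 0.28991287 -0.58118249  0.25249369] [[ 8.94815340e-01  4.46435741e-01 -7.98223167e-04]
 [ 4.46436440e-01 -8.94814343e-01  1.34079832e-03]
 [-1.15681249e-04 -1.55612281e-03 -9.99998783e-01]] 0.1 0.08544199443523315
```

View pics/top0.png

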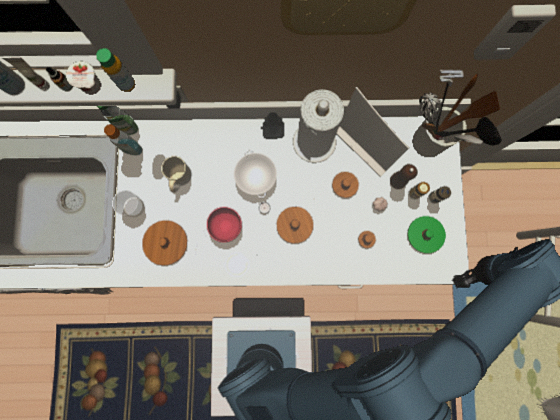

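View pics/scene0.png

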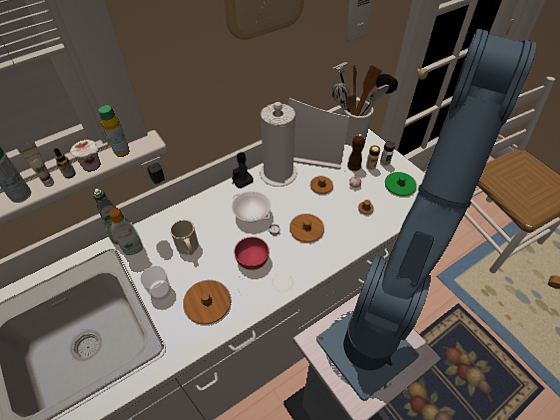

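```bash
cat > fit.py <<'E'
from h import *
from scipy.optimize import minimize
def score(g,c,p,r,z):
    uv=proj(c,circ(p,r,z)).astype(np.float32)
    return cv2.remap(g,uv[:,0][None],uv[:,1][None],cv2.INTER_LINEAR).clip(0,150).mean()
def grad(c):
    im=cv2.GaussianBlur(c['pixels'],(0,0),1).astype(np.float32)
    return np.hypot(cv2.Sobel(im,-1,1,0),cv2.Sobel(im,-1,0,1)).max(2)
def fit(cs,p0,r,z,rng=.02):
    best=[]
    gs=[grad(c) for c in cs]
    f=lambda p:-sum(score(g,c,p,r,z) for g,c in zip(gs,cs))
    G=[(p0[0]+a,p0[1]+b) for a in np.arange(-rng,rng+.001,.002) for b in np.arange(-rng,rng+.001,.002)]
    p=min(G,key=f); o=minimize(f,p,method='Nelder-Mead',options=dict(initial_simplex=[p,(p[0]+.001,p[1]),(p[0],p[1]+.001)])); return o.x,-o.fun
E
python3 - <<'E'
from fit import *
t,s=load('top0'),load('scene0')
T={'lid_a':((165,243),.075,.013),'lid_b':((295,225),.062,.013),'lid_c':((345,185),.045,.013),'lid_d':((367,240),.029,.013),
'steel':((255,172),.0705,.056),'red':((225,225),.0575,.059),'mug':((176,168),.039,.1),'tumbler':((127,203),.0405,.093),'garlic':((380,204),.025,.025),'tea':((264,208),.019,.016)}
im=[cv2.resize(c['pixels'],None,fx=3,fy=3,interpolation=cv2.INTER_CUBIC) for c in(t,s)]
for k,(uv,r,z) in T.items():
    p0=onplane(t,[uv],z)[0]
    A=fit([t],p0,r,z);B=fit([s],p0,r,z,.03);C=fit([t,s],p0,r,z)
    print(k,p0[:2].round(3),*[(x[0].round(4),round(x[1])) for x in(A,B,C)])
    for c,i in zip((t,s),im):
        cv2.polylines(i,[((proj(c,circ(C[0],r,z))+.5)*3).astype(int)],True,(255,255,0),1)
cv2.imwrite('pics/o1.png',im[0][420:820,300:1100]);cv2.imwrite('pics/o2.png',cv2.resize(im[1][450:1000,350:1250],(800,489)))
E
```

```text
lid_a [0.389 0.315] (array([0.3871, 0.3128]), 150) (array([0.3851, 0.3168]), 150) (array([0.3871, 0.3168]), 300)
lid_b [ 0.444 -0.115] (array([ 0.4401, -0.1133]), 150) (array([ 0.4381, -0.1113]), 150) (array([ 0.4421, -0.1133]), 300)
lid_c [ 0.577 -0.285] (array([ 0.5753, -0.2874]), 150) (array([ 0.5713, -0.2814]), 150) (array([ 0.5753, -0.2834]), 300)
lid_d [ 0.392 -0.351] (array([ 0.3899, -0.3513]), 150) (array([ 0.3839, -0.3393]), 150) (array([ 0.3943, -0.348 ]), 300)
steel [0.616 0.014] (array([0.61  , 0.0153]), 120) (array([0.6089, 0.018 ]), 116) (array([0.6096, 0.0163]), 231)
red [0.441 0.111] (array([0.4435, 0.1151]), 150) (array([0.4414, 0.1173]), 150) (array([0.4435, 0.1164]), 300)
mug [0.621 0.264] (array([0.6253, 0.2694]), 146) (array([0.6176, 0.2769]), 141) (array([0.6211, 0.2712]), 281)
tumbler [0.511 0.418] (array([0.5129, 0.4222]), 100) (array([0.512 , 0.4271]), 113) (array([0.5123, 0.4268]), 210)
garlic [ 0.509 -0.397] (array([ 0.5076, -0.3925]), 148) (array([ 0.4878, -0.3723]), 143) (array([ 0.5091, -0.3955]), 278)
tea [ 0.502 -0.013] (array([ 0.4966, -0.0119]), 112) (array([ 0.5015, -0.0129]), 145) (array([ 0.4998, -0.012 ]), 250)
```

View pics/o1.png

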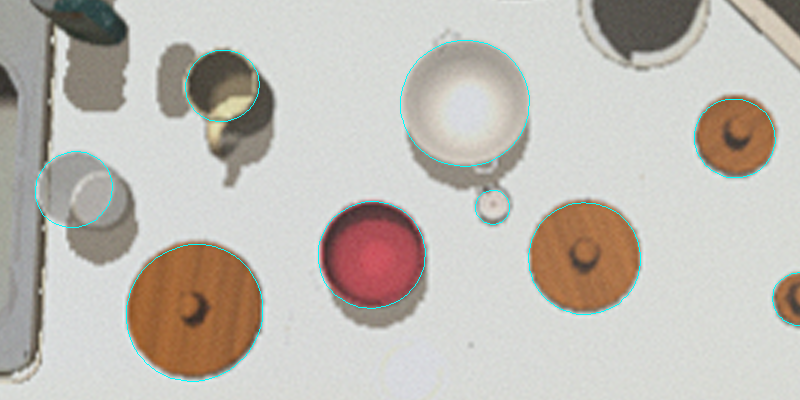

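View pics/o2.png

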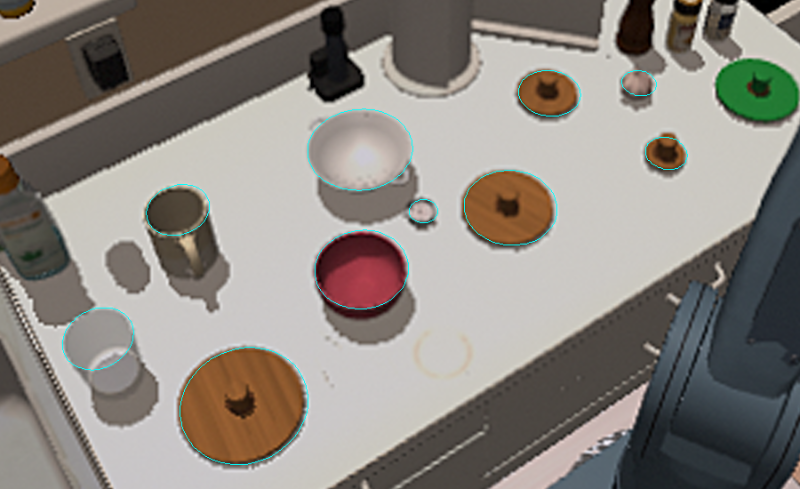

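```bash
cat > rel.py <<'E'
from h import *
import sys
from scipy.spatial.transform import Rotation as R
s=arm.state();P=np.array(s['position']);O=np.array(s['orientation'])
print('t',round(s['time'],2),'P',P.round(4),'yaw',round(np.degrees(np.arctan2(O[1,0],O[0,0])),1),'w',round(s['width'],4),'F',np.round(s['wrist_force'],1),'q',np.round(s['q'],2))
for a in sys.argv[1:]:
    v=list(map(float,a.split(',')))
    y=np.radians(v[3]) if len(v)>3 else np.arctan2(O[1,0],O[0,0])
    T=np.array([[np.cos(y),np.sin(y),0],[np.sin(y),-np.cos(y),0],[0,0,-1]])
    print(a,(O.T@(np.array(v[:3])-P)*1000).round(1),R.from_matrix(O.T@T).as_rotvec().round(4))
E
python3 rel.py .5,-.38,.25 .574,-.285,.2
```

```text
t 0.1 P [ 0.2899 -0.5812  0.2525] yaw 26.5 w 0.0854 F [-0.6 -0.4 -0.2] q [ 1.04  0.54 -0.    1.54  0.    1.07 -0.07]
.5,-.38,.25 [277.8 -86.2   2.6] [-0.0016  0.0001 -0.    ]
.574,-.285,.2 [ 386.4 -138.1   52.7] [-0.0016  0.0001 -0.    ]
```

Call:
step_arm(plan=[[55,-20,0,0,0,0,50],[110,-39,0,0,0,0,50],[165,-59,0,0,0,0,50],[220,-79,10,0,0,0,50],[275,-98,20,0,0,0,50],[331,-118,30,0,0,0,50],[386,-138,42,0,0,0,50],[386,-138,52,0,0,0,50]])

```text
time: 1.1
position: [0.5777, -0.2789, 0.2003]
orientation: [[0.891, 0.455, 0.001], [0.455, -0.891, 0.004], [0.003, -0.003, -1.0]]
wrist_force: [-0.7, 0.1, -0.4]
width: 0.0499
```

```bash
python3 rel.py .574,-.285,.15; python3 -c "
from h import *
c=grab('wrist','w1');print(np.round(c['extrinsics'],3).tolist(),c['vfov'])"
```

```text
t 1.1 P [ 0.5777 -0.2789  0.2003] yaw 27.1 w 0.0499 F [-0.7  0.1 -0.4] q [ 0.45  0.58 -0.09  1.6   0.06  0.96 -0.76]
.574,-.285,.15 [-6.2  3.8 50.3] [-0.0029 -0.0032  0.    ]
[[0.454, -0.861, -0.229, 0.636], [-0.891, -0.44, -0.113, -0.248], [-0.004, 0.255, -0.967, 0.32], [0.0, 0.0, 0.0, 1.0]] 65.5829200375758
```

View pics/w1.png

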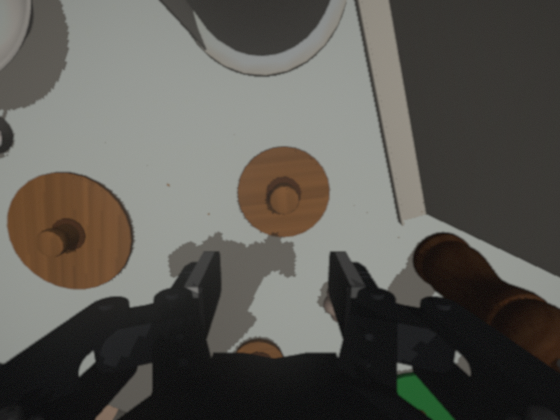

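```bash
python3 - <<'E'
from fit import *
c=load('w1')
print(fit([c],(.574,-.285),.045,.013),fit([c],(.44,-.113),.062,.013))
print(onplane(c,[(284,199)],.043))
E
python3 rel.py .574,-.285,.15
```

```text
(array([ 0.58357427, -0.28334548]), np.float64(148.00733947753906)) (array([ 0.45156846, -0.1135399 ]), np.float64(149.5811309814453))
[[ 0.58427431 -0.28311672  0.043     ]]
t 1.15 P [ 0.5746 -0.2824  0.1988] yaw 26.8 w 0.0497 F [-1.2 -1.4 -0.2] q [ 0.45  0.58 -0.09  1.61  0.06  0.96 -0.76]
.574,-.285,.15 [-1.7  2.2 48.8] [-0.0032  0.001  -0.    ]
```

```bash
python3 - <<'E'
from fit import *
c=grab('wrist','w2')
print(fit([c],(.574,-.285),.045,.013),fit([c],(.44,-.113),.062,.013))
print(onplane(c,[(284,199)],.043))
E
python3 rel.py .574,-.285,.15
```

```text
(array([ 0.58349316, -0.28339648]), np.float64(148.69683837890625)) (array([ 0.45137124, -0.11354581]), np.float64(149.81546020507812))
[[ 0.58078787 -0.2866447   0.043     ]]
t 1.2 P [ 0.5731 -0.285   0.1995] yaw 26.6 w 0.0498 F [-0.3 -0.1 -0.1] q [ 0.45  0.58 -0.09  1.61  0.06  0.96 -0.76]
.574,-.285,.15 [ 0.9  0.5 49.5] [-0.0023  0.0025 -0.    ]
```

```bash
sed -i 's/clip(0,150)/clip(0,800)/' fit.py
python3 - <<'E'
from fit import *
T={'lid_a':((.387,.316),.075,.013),'lid_b':((.443,-.113),.062,.013),'lid_c':((.578,-.284),.045,.013),'lid_d':((.392,-.35),.029,.013),'steel':((.61,.0163),.0705,.056),'red':((.4435,.1164),.0575,.059),'mug':((.6211,.2712),.039,.1),'tumbler':((.512,.425),.0405,.093)}
t,s,w=load('top0'),load('scene0'),load('w2')
for k,(p,r,z) in T.items():
    print(k,*[(x[0].round(4),round(x[1])) for x in [fit([c],p,r,z) for c in ([t,s,w] if k in('lid_b','lid_c') else [t,s])]])
E
```

```text
lid_a (array([0.3909, 0.3165]), 380) (array([0.3878, 0.32  ]), 368)
lid_b (array([ 0.4454, -0.1136]), 340) (array([ 0.4426, -0.1082]), 362) (array([ 0.4515, -0.1136]), 186)
lid_c (array([ 0.5785, -0.2848]), 336) (array([ 0.5758, -0.2792]), 356) (array([ 0.5832, -0.2833]), 167)
lid_d (array([ 0.3944, -0.3494]), 335) (array([ 0.3915, -0.3425]), 334)
steel (array([0.61  , 0.0152]), 120) (array([0.6098, 0.0178]), 118)
red (array([0.4437, 0.1152]), 301) (array([0.4428, 0.1196]), 361)
mug (array([0.6222, 0.27  ]), 239) (array([0.6183, 0.2764]), 264)
tumbler (array([0.5126, 0.4265]), 103) (array([0.5117, 0.4269]), 113)
```

```bash
python3 rel.py .58,-.283,.041
```

```text
t 1.2 P [ 0.5731 -0.285   0.1995] yaw 26.6 w 0.0498 F [-0.3 -0.1 -0.1] q [ 0.45  0.58 -0.09  1.61  0.06  0.96 -0.76]
.58,-.283,.041 [  7.5   1.7 158.5] [-0.0023  0.0025 -0.    ]
```

Call:
step_arm(plan=[[7,1,40,0,0,0,50],[7,1,80,0,0,0,50],[7,1,115,0,0,0,50],[7,1,138,0,0,0,50],[7,1,152,0,0,0,50],[7,1,158,0,0,0,50],[7,1,158,0,0,0,50],[7,1,158,0,0,0,50]])

```text
time: 2.2
position: [0.5813, -0.284, 0.0443]
orientation: [[0.895, 0.446, 0.001], [0.446, -0.895, -0.001], [0.001, 0.001, -1.0]]
wrist_force: [-0.0, -0.7, 0.0]
width: 0.0502
```

Call:
step_arm(plan=[[0,0,0,0,0,0,10],[0,0,0,0,0,0,10],[0,0,0,0,0,0,10],[0,0,0,0,0,0,10],[0,0,0,0,0,0,10],[0,0,0,0,0,0,10]], grip_force=40)

```text
time: 2.95
position: [0.5811, -0.2838, 0.0441]
orientation: [[0.895, 0.446, 0.001], [0.446, -0.895, -0.0], [0.001, 0.001, -1.0]]
wrist_force: [-1.4, 0.7, 6.0]
width: 0.026
```

```bash
python3 rel.py .58,-.283,.041;  python3 -c "
from h import *
c=grab('wrist','w3')"
```

```text
t 2.95 P [ 0.5811 -0.2838  0.0441] yaw 26.5 w 0.026 F [-1.4  0.7  6. ] q [ 0.44  0.8  -0.07  1.65  0.08  0.7  -0.79]
.58,-.283,.041 [-0.7 -1.2  3.1] [ 0.0008 -0.0006 -0.    ]
```

View pics/w3.png

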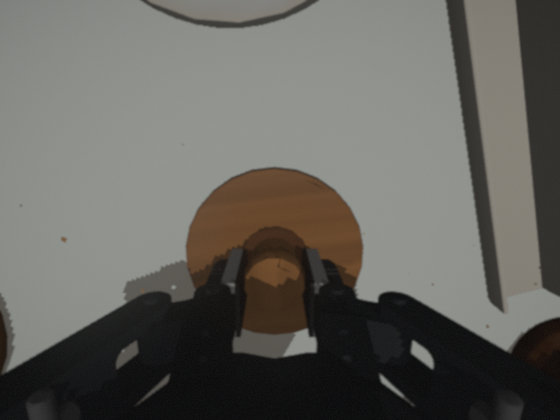

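Run:
```python
from fit import *
c=load('w3'); print(fit([c],(.581,-.284),.045,.013,.01))
print(onplane(c,[(273,271)],.043))
```

```text
(array([ 0.58197691, -0.28074819]), np.float64(91.16885375976562))
[[ 0.5884558  -0.27817722  0.043     ]]
```

```bash
python3 rel.py .581,-.284,.24 .52,-.21,.24 .50,-.03,.24 .533,.227,.24
```

```text
t 3.0 P [ 0.5812 -0.2838  0.0441] yaw 26.5 w 0.0256 F [-1.1  0.2  6.1] q [ 0.44  0.8  -0.07  1.65  0.08  0.7  -0.79]
.581,-.284,.24 [-1.000e-01  3.000e-01 -1.959e+02] [ 0.0009 -0.0007 -0.    ]
.52,-.21,.24 [ -21.7  -93.1 -196. ] [ 0.0009 -0.0007 -0.    ]
.50,-.03,.24 [  40.8 -263.1 -196.1] [ 0.0009 -0.0007 -0.    ]
.533,.227,.24 [ 185.1 -478.4 -196.2] [ 0.0009 -0.0007 -0.    ]
```

Call:
step_arm(plan=[[0,0,-20,0,0,0,10],[0,0,-60,0,0,0,10],[0,0,-110,0,0,0,10],[-5,-20,-155,0,0,0,10],[-12,-50,-185,0,0,0,10],[-20,-93,-196,0,0,0,10],[0,-145,-196,0,0,0,10],[20,-203,-196,0,0,0,10]])

```text
time: 4.0
position: [0.5078, -0.092, 0.2408]
orientation: [[0.896, 0.445, 0.002], [0.445, -0.896, -0.001], [0.002, 0.002, -1.0]]
wrist_force: [1.3, 0.6, -0.1]
width: 0.0249
```

Call:
step_arm(plan=[[20,-55,0,0,0,0,10],[50,-105,0,0,0,0,10],[80,-155,0,0,0,0,10],[112,-205,0,0,0,0,10],[145,-250,0,0,0,0,10],[160,-270,0,0,0,0,10],[165,-275,0,0,0,0,10],[165,-275,0,0,0,0,10]])

```text
time: 5.0
position: [0.533, 0.2257, 0.2396]
orientation: [[0.895, 0.446, 0.0], [0.446, -0.895, -0.001], [-0.0, 0.001, -1.0]]
wrist_force: [0.6, 0.3, -0.3]
width: 0.0255
```

```bash
python3 - <<'E'
from fit import *
c=grab('wrist','w4'); print(fit([c],(.625,.272),.039,.1,.015))
E
python3 rel.py .533,.227,.24
```

```text
(array([0.62255883, 0.27525415]), np.float64(88.47957611083984))
t 5.05 P [0.533  0.2249 0.2395] yaw 26.4 w 0.0253 F [ 0.8  0.  -0.1] q [-0.28  0.45 -0.26  1.73  0.14  0.98 -1.7 ]
.533,.227,.24 [ 0.9 -1.8 -0.5] [0.0011 0.0005 0.    ]
```

View pics/w4.png

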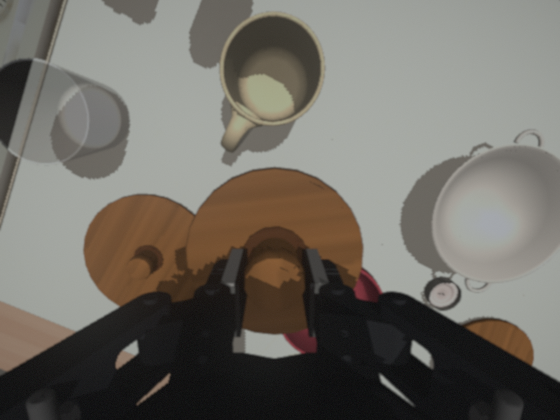

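```bash
python3 rel.py .6216,.2723,.1395
```

```text
t 5.05 P [0.533  0.2249 0.2395] yaw 26.4 w 0.0253 F [ 0.8  0.  -0.1] q [-0.28  0.45 -0.26  1.73  0.14  0.98 -1.7 ]
.6216,.2723,.1395 [100.5  -3.1  99.9] [0.0011 0.0005 0.    ]
```

Call:
step_arm(plan=[[40,-1,0,0,0,0,10],[80,-2,10,0,0,0,10],[100,-3,35,0,0,0,10],[100,-3,65,0,0,0,10],[100,-3,84,0,0,0,10],[100,-3,92,0,0,0,10],[100,-3,98,0,0,0,10],[100,-3,98,0,0,0,10]])

```text
time: 6.05
position: [0.6211, 0.274, 0.1418]
orientation: [[0.895, 0.446, 0.001], [0.446, -0.895, 0.0], [0.001, 0.0, -1.0]]
wrist_force: [1.1, -0.2, -0.2]
width: 0.025
```

```bash
python3 rel.py .6216,.2723,.1391
```

```text
t 6.05 P [0.6211 0.274  0.1418] yaw 26.5 w 0.025 F [ 1.1 -0.2 -0.2] q [-0.33  0.72 -0.23  1.52  0.19  0.92 -1.73]
.6216,.2723,.1391 [-0.3  1.8  2.7] [ 0.0001 -0.0006 -0.    ]
```

Call:
step_arm(plan=[[0,1,2,0,0,0,10],[0,1,2,0,0,0,10],[0,1,2,0,0,0,45],[0,1,2,0,0,0,45],[0,1,2,0,0,0,45],[0,1,2,0,0,0,45],[0,1,-15,0,0,0,45],[0,1,-60,0,0,0,45]])

```text
time: 7.05
position: [0.6201, 0.2725, 0.2007]
orientation: [[0.895, 0.447, -0.004], [0.447, -0.895, -0.002], [-0.004, -0.0, -1.0]]
wrist_force: [1.4, 0.5, 0.0]
width: 0.0447
```

```bash
python3 rel.py .51,.25,.2 .392,.318,.2
```

```text
t 7.05 P [0.6201 0.2725 0.2007] yaw 26.5 w 0.0447 F [1.4 0.5 0. ] q [-0.32  0.65 -0.24  1.49  0.17  1.03 -1.71]
.51,.25,.2 [-108.6  -29.     1.2] [-0.0001  0.0043 -0.    ]
.392,.318,.2 [-183.8 -142.6    1.5] [-0.0001  0.0043 -0.    ]
```

Call:
step_arm(plan=[[-40,-5,-20,0,0,0,50],[-80,-10,-40,0,0,0,50],[-100,-15,-40,0,0,0,50],[-100,-15,-40,0,0,0,50],[-100,-15,-40,0,0,0,50]])

```text
time: 7.68
position: [0.5261, 0.2421, 0.242]
orientation: [[0.895, 0.446, 0.001], [0.446, -0.895, 0.0], [0.001, 0.0, -1.0]]
wrist_force: [0.3, 0.5, 0.5]
width: 0.0498
```

```bash
python3 - <<'E'
from fit import *
c=grab('wrist','w5'); print(fit([c],(.622,.274),.045,.108,.015), fit([c],(.392,.318),.075,.013,.015))
E
python3 rel.py .392,.318,.2
```

```text
(array([0.62125762, 0.27532553]), np.float64(116.51107025146484)) (array([0.39619751, 0.31860487]), np.float64(129.9825439453125))
t 7.72 P [0.5262 0.2422 0.2416] yaw 26.5 w 0.05 F [ 0.6 -0.3 -0.3] q [-0.3   0.44 -0.27  1.73  0.14  0.98 -1.73]
.392,.318,.2 [ -86.3 -127.7   41.5] [ 0.    -0.001 -0.   ]
```

View pics/w5.png

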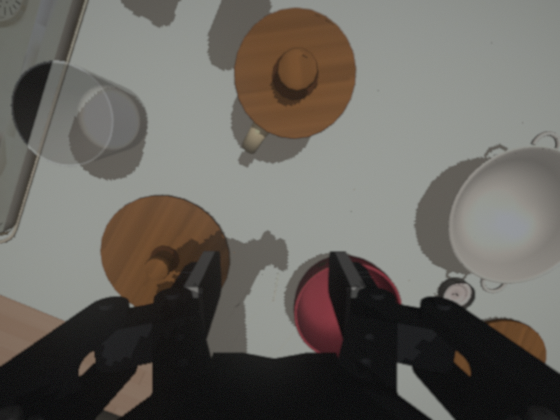

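```bash
python3 rel.py .395,.317,.042
```

```text
t 7.72 P [0.5262 0.2422 0.2416] yaw 26.5 w 0.05 F [ 0.6 -0.3 -0.3] q [-0.3   0.44 -0.27  1.73  0.14  0.98 -1.73]
.395,.317,.042 [ -84.2 -125.5  199.5] [ 0.    -0.001 -0.   ]
```

Call:
step_arm(plan=[[-28,-42,0,0,0,0,50],[-56,-84,0,0,0,0,50],[-84,-125,20,0,0,0,50],[-84,-125,65,0,0,0,50],[-84,-125,110,0,0,0,50],[-84,-125,150,0,0,0,50],[-84,-125,180,0,0,0,50],[-84,-125,192,0,0,0,50]])

```text
time: 8.72
position: [0.394, 0.316, 0.0474]
orientation: [[0.895, 0.446, -0.002], [0.446, -0.895, -0.002], [-0.002, 0.001, -1.0]]
wrist_force: [-0.4, 0.2, 0.3]
width: 0.05
```

Call:
step_arm(plan=[[0,0,7,0,0,0,50],[0,0,7,0,0,0,50],[0,0,7,0,0,0,50],[0,0,7,0,0,0,10],[0,0,7,0,0,0,10],[0,0,7,0,0,0,10],[0,0,7,0,0,0,10],[0,0,7,0,0,0,10]], grip_force=60)

```text
time: 9.72
position: [0.3947, 0.3166, 0.0432]
orientation: [[0.895, 0.446, 0.001], [0.446, -0.895, 0.001], [0.001, -0.0, -1.0]]
wrist_force: [-0.9, -1.1, 7.1]
width: 0.0247
```

```bash
python3 - <<'E'
from fit import *
c=grab('wrist','w6'); print(fit([c],(.396,.32),.075,.013,.012))
E
python3 rel.py .395,.317,.24 .44,.10,.24 .50,-.05,.24
```

```text
(array([0.39393433, 0.31861531]), np.float64(85.1121826171875))
t 9.78 P [0.3946 0.3166 0.0432] yaw 26.5 w 0.0251 F [-1.4 -2.3  6.9] q [-0.58  0.65 -0.23  2.02  0.29  0.5  -2.13]
.395,.317,.24 [   0.7   -0.2 -196.8] [-0.0001 -0.0011  0.    ]
.44,.10,.24 [ -55.9  214.1 -196.9] [-0.0001 -0.0011  0.    ]
.50,-.05,.24 [ -69.1  375.1 -197. ] [-0.0001 -0.0011  0.    ]
```

Call:
step_arm(plan=[[0,0,-20,0,0,0,10],[0,0,-60,0,0,0,10],[0,0,-110,0,0,0,10],[-6,20,-160,0,0,0,10],[-16,60,-205,0,0,0,10],[-28,105,-240,0,0,0,10],[-40,155,-257,0,0,0,10],[-52,195,-257,0,0,0,10]])

```text
time: 10.78
position: [0.4357, 0.1166, 0.301]
orientation: [[0.895, 0.445, 0.004], [0.445, -0.895, 0.0], [0.003, 0.001, -1.0]]
wrist_force: [0.6, -0.8, -2.7]
width: 0.0249
```

Call:
step_arm(plan=[[-4,18,0,0,0,0,10],[-4,18,0,0,0,0,10],[-4,18,0,0,0,0,10],[-4,18,0,0,0,0,10]])

```text
time: 11.28
position: [0.4389, 0.1019, 0.2992]
orientation: [[0.894, 0.448, -0.0], [0.448, -0.894, 0.0], [-0.0, -0.0, -1.0]]
wrist_force: [0.3, 0.1, -1.5]
width: 0.0249
```

```bash
python3 - <<'E'
from fit import *
c=grab('wrist','w7'); a=fit([c],(.612,.017),.0705,.056,.012);print(a)
P=np.array(arm.state()['position']);l=fit([c],P+[-.0007,.002,0],.075,P[2]-.030,.008);print(l)
i=c['pixels'].copy()
cv2.polylines(i,[(proj(c,circ(a[0],.0705,.056))).round().astype(int)],True,(255,255,0),1)
cv2.polylines(i,[(proj(c,circ(l[0],.075,P[2]-.03))).round().astype(int)],True,(0,255,255),1)
cv2.imwrite('pics/w7o.png',i)
E
python3 rel.py .611,.017,.3
```

```text
(array([0.61197354, 0.01680626]), np.float64(58.53831481933594))
(array([0.43920341, 0.10225866]), np.float64(79.21324920654297))
t 11.32 P [0.4389 0.1018 0.2992] yaw 26.6 w 0.0248 F [-1.   0.1 -1.7] q [-0.1   0.15 -0.25  1.98  0.04  1.02 -1.48]
.611,.017,.3 [115.8 152.9  -0.8] [-0.0003  0.0001 -0.    ]
```

View pics/w7o.png

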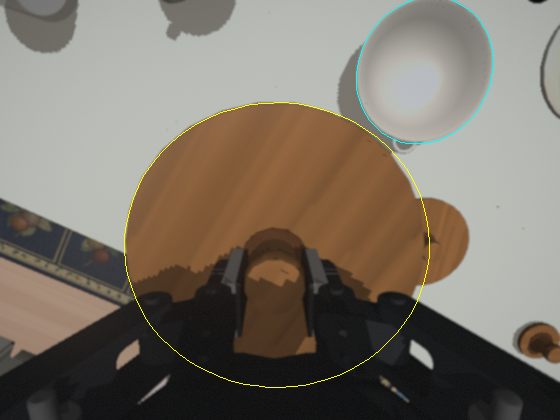

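```bash
python3 rel.py .6117,.0163,.0945
```

```text
t 11.32 P [0.4389 0.1018 0.2992] yaw 26.6 w 0.0248 F [-1.   0.1 -1.7] q [-0.1   0.15 -0.25  1.98  0.04  1.02 -1.48]
.6117,.0163,.0945 [116.1 153.9 204.7] [-0.0003  0.0001 -0.    ]
```

Call:
step_arm(plan=[[30,39,0,0,0,0,10],[60,78,0,0,0,0,10],[90,117,20,0,0,0,10],[112,148,55,0,0,0,10],[116,154,100,0,0,0,10],[116,154,140,0,0,0,10],[116,154,170,0,0,0,10],[116,154,185,0,0,0,10]])

```text
time: 12.32
position: [0.6108, 0.0155, 0.1123]
orientation: [[0.894, 0.447, -0.003], [0.447, -0.894, 0.0], [-0.002, -0.001, -1.0]]
wrist_force: [-0.0, 0.3, -1.2]
width: 0.0246
```

Call:
step_arm(plan=[[0,0,8,0,0,0,10],[0,0,16,0,0,0,10],[0,0,16,0,0,0,10],[0,0,16,0,0,0,10]])

```text
time: 12.82
position: [0.6123, 0.0147, 0.099]
orientation: [[0.895, 0.446, 0.001], [0.446, -0.895, 0.0], [0.001, 0.001, -1.0]]
wrist_force: [-0.4, -0.4, -1.1]
width: 0.0251
```

```bash
python3 rel.py .6117,.0163,.0945
```

```text
t 12.82 P [0.6123 0.0147 0.099 ] yaw 26.5 w 0.0251 F [-0.4 -0.4 -1.1] q [-0.    0.67 -0.13  1.74  0.12  0.74 -1.3 ]
.6117,.0163,.0945 [ 0.2 -1.7  4.5] [ 0.0005 -0.0011 -0.    ]
```

Call:
step_arm(plan=[[0,-1,2,0,0,0,10],[0,-1,4,0,0,0,10],[0,-1,4,0,0,0,10],[0,-1,4,0,0,0,45],[0,-1,4,0,0,0,45],[0,-1,4,0,0,0,45],[0,-1,4,0,0,0,45]])

```text
time: 13.7
position: [0.6113, 0.0156, 0.0942]
orientation: [[0.895, 0.446, -0.0], [0.446, -0.895, -0.0], [-0.0, -0.0, -1.0]]
wrist_force: [-0.1, -0.4, -0.6]
width: 0.0448
```

```bash
python3 rel.py .6117,.0163,.25 .50,-.04,.25 .45,-.113,.2 .45,-.113,.042
```

```text
t 13.7 P [0.6113 0.0156 0.0942] yaw 26.5 w 0.0448 F [-0.1 -0.4 -0.6] q [-0.    0.68 -0.13  1.74  0.12  0.73 -1.31]
.6117,.0163,.25 [   0.7   -0.5 -155.8] [-0.      0.0001 -0.    ]
.50,-.04,.25 [-124.4    0.  -155.8] [-0.      0.0001 -0.    ]
.45,-.113,.2 [-201.7   43.  -105.8] [-0.      0.0001 -0.    ]
.45,-.113,.042 [-201.7   43.    52.2] [-0.      0.0001 -0.    ]
```

Rise, back off to look at the steel bowl and at lid_b.

Call:
step_arm(plan=[[0,0,-15,0,0,0,50],[0,0,-55,0,0,0,50],[0,0,-105,0,0,0,50],[-40,0,-140,0,0,0,50],[-80,0,-170,0,0,0,50],[-115,0,-185,0,0,0,50],[-124,0,-185,0,0,0,50],[-124,0,-185,0,0,0,50]])

```text
time: 14.7
position: [0.5005, -0.0397, 0.2797]
orientation: [[0.895, 0.446, 0.001], [0.446, -0.895, 0.0], [0.001, 0.0, -1.0]]
wrist_force: [-0.2, 0.3, 0.5]
width: 0.0499
```

```bash
python3 - <<'E'
from fit import *
c=grab('wrist','w8'); print(fit([c],(.612,.017),.075,.064,.012),fit([c],(.45,-.113),.062,.013,.012))
E
python3 rel.py .449,-.114,.042
```

```text
(array([0.61168606, 0.01763647]), np.float64(86.78011322021484)) (array([ 0.44979401, -0.11029078]), np.float64(157.24386596679688))
t 14.75 P [ 0.5008 -0.0393  0.2793] yaw 26.5 w 0.05 F [-0.1 -0.6 -0.2] q [ 0.12  0.26 -0.16  1.89  0.05  1.   -1.16]
.449,-.114,.042 [-79.9  43.7 237.3] [-0.0001 -0.0005  0.    ]
```

View pics/w8.png

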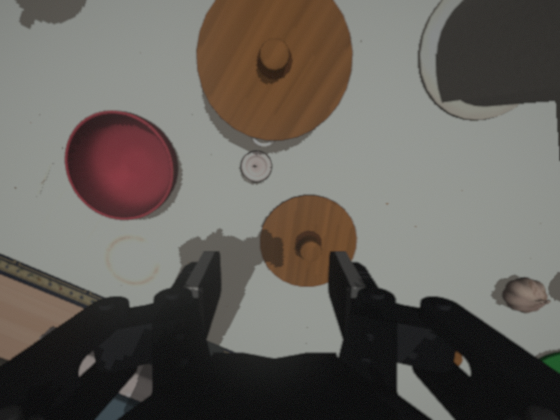

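Call:
step_arm(plan=[[-30,15,20,0,0,0,50],[-60,30,50,0,0,0,50],[-79,42,90,0,0,0,50],[-79,42,135,0,0,0,50],[-79,42,175,0,0,0,50],[-79,42,205,0,0,0,50],[-79,42,225,0,0,0,50],[-79,42,231,0,0,0,50]])

```text
time: 15.75
position: [0.4483, -0.1117, 0.0466]
orientation: [[0.894, 0.448, -0.003], [0.448, -0.894, 0.001], [-0.002, -0.002, -1.0]]
wrist_force: [-0.4, -0.2, 0.3]
width: 0.0498
```

Call:
step_arm(plan=[[0,0,6,0,0,0,50],[0,0,6,0,0,0,50],[0,0,6,0,0,0,50],[0,0,6,0,0,0,10],[0,0,6,0,0,0,10],[0,0,6,0,0,0,10],[0,0,6,0,0,0,10],[0,0,6,0,0,0,10]])

```text
time: 16.75
position: [0.4487, -0.1127, 0.043]
orientation: [[0.895, 0.446, 0.001], [0.446, -0.895, -0.0], [0.001, 0.001, -1.0]]
wrist_force: [-1.0, 0.4, 7.5]
width: 0.0247
```

```bash
python3 - <<'E'
from fit import *
c=grab('wrist','w9'); print(fit([c],(.45,-.112),.062,.013,.012), fit([load('w8')],(.446,.116),.0575,.059,.015))
E
python3 rel.py .446,.116,.2
```

```text
(array([ 0.44801294, -0.11060177]), np.float64(84.16999053955078)) (array([0.44927892, 0.11544337]), np.float64(152.39645385742188))
t 16.8 P [ 0.4488 -0.1127  0.043 ] yaw 26.5 w 0.0246 F [-1.3  0.7  5.9] q [ 0.21  0.6  -0.08  2.13  0.11  0.41 -1.06]
.446,.116,.2 [  99.7 -205.8 -157.1] [ 0.0005 -0.0006 -0.    ]
```

Call:
step_arm(plan=[[0,0,-20,0,0,0,10],[0,0,-60,0,0,0,10],[0,0,-110,0,0,0,10],[10,-15,-160,0,0,0,10],[30,-40,-195,0,0,0,10],[40,-55,-205,0,0,0,10],[40,-55,-205,0,0,0,10],[40,-55,-205,0,0,0,10]])

```text
time: 17.8
position: [0.4589, -0.0466, 0.2465]
orientation: [[0.895, 0.446, -0.002], [0.446, -0.895, -0.0], [-0.002, -0.0, -1.0]]
wrist_force: [-0.1, -0.1, -1.3]
width: 0.0242
```

```bash
python3 - <<'E'
from fit import *
c=grab('wrist','w10'); a=fit([c],(.447,.116),.0575,.059,.012);print(a)
P=np.array(arm.state()['position']);l=fit([c],P+[-.0007,.002,0],.062,P[2]-.030,.008);print(l[0]-P[:2])
i=c['pixels'].copy()
cv2.polylines(i,[(proj(c,circ(a[0],.0575,.059))).round().astype(int)],True,(255,255,0),1)
cv2.polylines(i,[(proj(c,circ(l[0],.062,P[2]-.03))).round().astype(int)],True,(0,255,255),1)
cv2.imwrite('pics/w10o.png',i)
E
python3 rel.py .4485,.114,.098
```

```text
(array([0.44843353, 0.11516697]), np.float64(180.150390625))
[-0.00072869  0.00174703]
t 17.85 P [ 0.4588 -0.0467  0.2464] yaw 26.4 w 0.0248 F [-0.6  0.4 -0.6] q [ 0.14  0.23 -0.16  2.02  0.05  0.9  -1.15]
.4485,.114,.098 [  62.6 -148.5  148.3] [-0.0005  0.0019 -0.    ]
```

View pics/w10o.png

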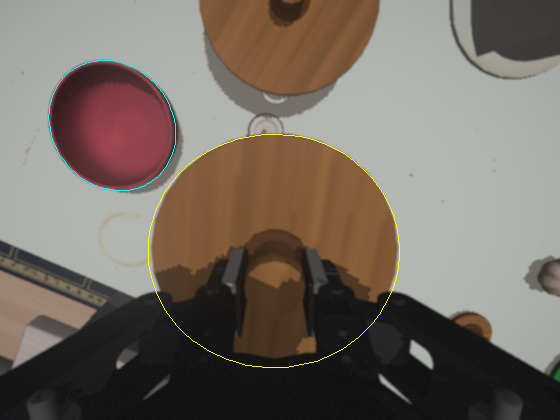

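Call:
step_arm(plan=[[21,-50,0,0,0,0,10],[42,-99,5,0,0,0,10],[60,-142,20,0,0,0,10],[63,-148,60,0,0,0,10],[63,-148,95,0,0,0,10],[63,-148,122,0,0,0,10],[63,-148,138,0,0,0,10],[63,-148,144,0,0,0,10]])

```text
time: 18.85
position: [0.4496, 0.1143, 0.1024]
orientation: [[0.895, 0.446, -0.002], [0.446, -0.895, -0.001], [-0.002, -0.0, -1.0]]
wrist_force: [-0.0, 0.1, -0.4]
width: 0.0243
```

Call:
step_arm(plan=[[0,0,1,0,0,0,10],[0,0,1,0,0,0,10],[0,0,1,0,0,0,10]])

```text
time: 19.23
position: [0.4505, 0.1151, 0.1029]
orientation: [[0.895, 0.446, 0.001], [0.446, -0.895, 0.0], [0.001, 0.0, -1.0]]
wrist_force: [0.3, -0.6, -0.4]
width: 0.0248
```

```bash
python3 rel.py .449,.1134,.0972
```

```text
t 19.23 P [0.4505 0.1151 0.1029] yaw 26.5 w 0.0248 F [ 0.3 -0.6 -0.4] q [-0.17  0.48 -0.21  2.11  0.19  0.56 -1.63]
.449,.1134,.0972 [-2.1  0.9  5.7] [ 0.0003 -0.0013 -0.    ]
```

Call:
step_arm(plan=[[-2,1,3,0,0,0,10],[-2,1,5,0,0,0,10],[-2,1,5,0,0,0,10],[-2,1,5,0,0,0,45],[-2,1,5,0,0,0,45],[-2,1,5,0,0,0,45],[-2,1,5,0,0,0,45]])

```text
time: 20.1
position: [0.4486, 0.1132, 0.0973]
orientation: [[0.895, 0.446, -0.0], [0.446, -0.895, -0.0], [-0.0, 0.0, -1.0]]
wrist_force: [0.6, -0.3, 0.2]
width: 0.0448
```

Call:
step_arm(plan=[[0,0,-15,0,0,0,50],[0,0,-55,0,0,0,50],[0,0,-105,0,0,0,50],[-10,30,-150,0,0,0,50],[-25,80,-180,0,0,0,50],[-40,130,-200,0,0,0,50],[-55,180,-200,0,0,0,50],[-55,180,-200,0,0,0,50]])

```text
time: 21.1
position: [0.4798, -0.0768, 0.2985]
orientation: [[0.898, 0.44, 0.001], [0.44, -0.898, -0.002], [0.001, 0.002, -1.0]]
wrist_force: [-0.4, 1.3, -0.8]
width: 0.0498
```

```bash
python3 - <<'E'
from fit import *
w=grab('wrist','w11');t=grab('top','top1');s=grab('scene','scene1')
for n,p,r,z,v,vr,vz in (('a',(.6117,.0176),.075,.064,0,0,0),('b',(.4485,.115),.062,.067,0,0,0),('c',(.6213,.2753),.045,.108,0,0,0),('d',(.395,-.349),.029,.013,0,0,0)):
    print(n,*[(x[0].round(4),round(x[1])) for x in [fit([c],p,r,z,.014) for c in (w,t,s)]])
cv2.imwrite('pics/f.png',np.hstack([cv2.resize(s['pixels'][150:350,100:420],(480,300),interpolation=cv2.INTER_CUBIC),cv2.resize(w['pixels'],(320,300))[:, :]]))
E
python3 rel.py
```

```text
a (array([0.6122, 0.0173]), 64) (array([0.6091, 0.0151]), 188) (array([0.6063, 0.0193]), 343)
b (array([0.4493, 0.1127]), 139) (array([0.4453, 0.1118]), 293) (array([0.4442, 0.1158]), 308)
c (array([0.6073, 0.2613]), 0) (array([0.6201, 0.2729]), 260) (array([0.6178, 0.2757]), 348)
d (array([ 0.3997, -0.3412]), 69) (array([ 0.3944, -0.3493]), 343) (array([ 0.3913, -0.3426]), 356)
t 21.25 P [ 0.4795 -0.0712  0.2977] yaw 26.6 w 0.0499 F [0.6 0.8 0.3] q [ 0.18  0.21 -0.15  1.91  0.04  1.03 -1.09]
```

View pics/f.png

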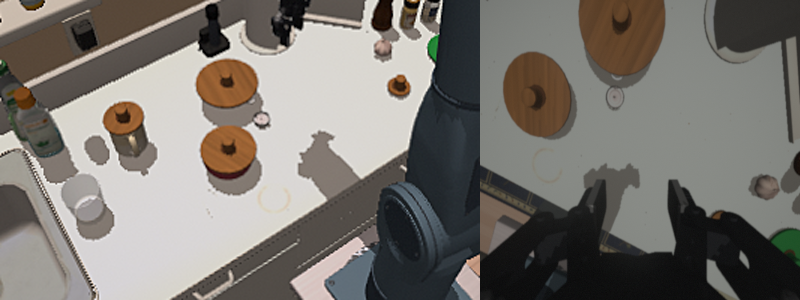

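```bash
python3 -c "
from workcell import arm
print(arm.finish_job())"
```

```text
the job is handed in; nothing more can be done
None
```

I put lid_a on the steel bowl, lid_b on the red bowl and lid_c on the mug, released all three, drew the arm clear, and handed the job in at about 21 s of the 83 s allowed. The hand-in gave no verdict.

- **Centring:** in the final pictures each lid sits within about 4 mm of the middle of its mouth, against 14 mm allowed. Lid_b on the red bowl is the farthest off.
- **Seating:** I let each lid go within about 1 mm of its seated height, and all three look level in the pictures. I did not measure tilt separately.
- **Left alone:** the spare lid is where it was, to within 1 mm in the fixed cameras. The tumbler, garlic and tea light look undisturbed; I did not re-measure them.
- **Disagreements:** the wrist and fixed cameras differed by about 3 to 10 mm, mostly in x. I placed each lid by comparing lid and vessel in the wrist camera, where that offset largely cancels. The wrist camera's last fits for lid_c and lid_d were unusable because both were mostly out of view, so those two rest on the top and scene cameras. For lid_c there is also a wrist fit taken just after placing it.

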